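# Gauge two sleeves on the inclined pin and sort them

### The arm

A 6-joint arm with a two-finger parallel gripper is mounted at the origin on the work surface. World frame = base frame: x ahead of the robot, y to its left, z up, the work surface at z = 0. Lengths are in mm, angles in rad, forces in N, time in s.
With the tool pointing down it reaches from about 350 to 775 mm from the base axis. Payload 7.3 kg.
Tool frame: the origin (TCP) lies midway between the tips of the shut fingers; the grasp point (between the pads) lies 19 mm behind it; z points along the fingers, y is the line along which they close (so a half turn about z gives the same grasp; the last joint's range is limited). The gripper opens to 92 mm and grips with 3 to 60 N. Pads are 19 mm wide; open, the fingers measure 130 mm over their backs; the gripper's body (75 mm by 190 mm) begins 47 mm behind the grasp point.
Start: joints at [-1.372, 0.342, 1.524, -0, 1.275, -0.146], TCP at [177.478, -494.114, 205.341] pointing down, gripper open.
Joint ranges: [-2.53, 2.53], [-0.77, 2.02], [0.04, 2.7], [-1, 4.14], [0.28, 2.66], [-3.11, 3.11]. Speed limits (rad/s): [2.57, 2.57, 3.14, 3.14, 3.14, 3.14].

### API

Orientations are given as [roll, pitch, yaw] about the fixed x, y, z axes, in that order (R = Rz(yaw) Ry(pitch) Rx(roll)).
In Python, from plant import get_obs, capture, camera_model, close_job, search_frame, regions_of, pinpoint gives the robot as it stands. The module is installed in compiled form; this text tells all that it offers.
- The arm moves only by the shell command python3 -m pendant 'ROWS'. ROWS is JSON, one flat list of numbers, 7 for each row, row after row: the shift along the tool's x, y, z in units of 30 mm (1.0 is 30 mm), then the turn, a rotation vector about the tool's x, y, z in units of 4 degrees (1.0 is 4 degrees), then the closure, from -1 (fully open) to 1 (shut), so that 0 is half open. In form: [dx, dy, dz, wx, wy, wz, gripper, dx, dy, dz, wx, wy, wz, gripper, ...]. A call has 1 to 12 rows; each row shifts and turns the commanded pose from where the row before left it, along the tool's axes as they then stand; what a row does not reach is not made up. A row lasts 1/10 s, in which the tool goes at most 50 mm and 8.59 degrees, less where a joint would pass 70% of its speed; a pose out of reach is approached as far as the arm can. A call with a number of a shift or a turn outside -1 to 1 is refused whole. A call with a gripper value outside its range is refused whole. The fingers move at their own pace and stop on an object; the grip force is fixed at half the most. Time passes only in rows, so rows that do not move let the fingers close. It gives the time, the measured TCP pose, the force, the opening and the grip force at its end, in the units of the state.
- get_obs(): the state, without advancing time (a new reading comes with each control period).
- capture(name): name is "scene" or "top" or "wrist"; returns the picture (384x512x3 uint8, red, green, blue); there is no depth.
- camera_model(name): a dict with "fov_y" (degrees; the focal length in pixels is half the picture's height over the tangent of half this angle, whatever the lens; pixels are square), "cx", "cy" (the principal point, pixels), "pose" (4x4, takes a point from camera to world coordinates). Camera axes: x right, y up, looking along -z (the intrinsics and any distortion apply to the point x, -y, -z); pixel columns grow to the right and rows downward; lengths in mm; the calibration is good to about 2 mm. A picture is of the moment at which its call begins: read the wrist's pose just before it. camera_model takes no time and is no camera call; for the wrist camera it gives the pose at the moment of the call.
- close_job(): hands the job in; it is judged then, once.
Trained networks look in the newest picture that a camera, given by its name, has taken for a name from the list of things; names that differ only in an ending like _2 or _b are one class to them, and where a whole thing is asked for, a point or a joint stands for the part that bears it (a point fixed in the world has none). Each returns a list of dicts, best first, with "score" (0 to 1); they miss things now and then, are a little off and sometimes report something else, mostly with a low value. They report only what shows in the picture. A call takes as long as a camera call. They do not tell look-alikes from the thing itself.
- search_frame(camera, thing): "location" ([column, row] in pixels, amid what is visible of it).
- regions_of(camera, thing): "pixels" (384x512 bool, what is visible of it) and "location" ([column, row] in pixels, amid what is visible of it).
- pinpoint(camera, thing): "location" ([column, row] in pixels: a listed point, or the origin of a listed thing).
The state is a dict: "time": time; "joint_positions": joint angles; "dq": joint speeds; "tau": joint torques, N m; "tool_pos": TCP position; "tcp_rot": TCP orientation; "contact_force": force on the tool from outside, world axes, zero at the start; "moment": the same for the moment, N m; "grip_width": finger opening in mm; "finger_force": force on a finger pad.
Only numpy, scipy, OpenCV 4.12 (cv2) and the standard library are available. Lean on these libraries where they do the work, as an engineer would, in place of code of your own. Each camera call takes 0.05 s, during which the arm holds its last target. There are 200 camera calls.

### The job

Lift the handled canister off the gauge's platform and stand it in the middle of the round rubber pad. Then try the two bored aluminium sleeves one at a time: slide the sleeve down over the gauge's inclined pin as far as it will go without forcing it, and put it in its place before trying the other. The sleeve that goes fully home against the pin's flange is stood in an empty pocket of the red foam tray, the one that stops at the pin's tip is stood upright in the grey reject dish; leave everything else where it is.

Things in the scene. Friction and masses are not known exactly. Their poses are not given: they have to be found in the camera images.
- gauge: Fixed gauge stand: grey block 200 x 90 mm, top (the platform) 60 mm above the table, with an aluminium wedge on its rear (+x) part carrying a short steel pin that leans 25 deg from vertical towards the stand's own -x. Origin on the table; block spans x -95..105 mm, y +-45 mm; the wedge, 70 mm wide, stands at x 13..100 mm and is up to 125 mm high. The stand's yaw varies.
- pin_base (a point): Foot of the gauge pin, centre of the upper face of its flange (42 mm diameter), 40 mm in +x and 108 mm above the gauge's origin. Its z axis runs up along the pin towards the free tip. Pin 20 mm diameter, 50 mm long, the last 10 mm tapering to 9 mm at the tip.
- canister: Aluminium canister, 52 mm diameter, 89 mm high, 0.2 kg, closed, with a rigid arched dark-steel handle on top; it starts on the front of the gauge's platform, in the way of the pin. Origin at the centre of its underside, z up.
- canister_handle (a point): Middle of the handle's level top bar: round, 10 mm diameter, about 40 mm long along the canister's y axis, 130 mm above the canister's underside and 41 mm above its lid.
- pad: Fixed round black rubber pad, 80 mm diameter, 4 mm thick, beside the gauge (on either side), where the canister is to stand. Origin at the centre of its underside.
- sleeve_1: Aluminium sleeve (tube), 34 mm outside, 60 mm long, bored through, 0.085 kg, standing on the table. Of the two sleeves one is bored 25 mm and goes home on the pin, the other is bored 17 mm and stops about 7 mm past the pin's tip; find out which by trying. Origin at the centre of its underside, z along its axis.
- sleeve_1_mid (a point): Centre of sleeve_1, half way along its axis, 30 mm from either end.
- sleeve_2: The other sleeve, alike outside: 34 mm outside, 60 mm long. Origin at the centre of its underside, z along its axis.
- sleeve_2_mid (a point): Centre of sleeve_2, half way along its axis, 30 mm from either end.
- tray: Fixed red foam tray, 222 (x) by 152 (y) mm, 32 mm high, with 3 x 2 pockets about 58 mm square separated by 12 mm walls, floors 12 mm above the table. Three pockets hold black barrels, three are empty. Origin at the centre of its underside; yaw varies.
- pocket_0 (a point): Centre of an empty tray pocket, at tray x -70 mm, y -35 mm, on its floor.
- pocket_3 (a point): Centre of an empty tray pocket, at tray x 0 mm, y 35 mm, on its floor.
- pocket_4 (a point): Centre of an empty tray pocket, at tray x 70 mm, y -35 mm, on its floor.
- dish: Fixed grey plastic reject dish, 95 mm square, 18 mm high, walls and floor 5 mm, beside the gauge (on the side where the pad is not). Origin at the centre of its underside.
- spacer: Bystander: short solid aluminium spacer, no bore, foot 38 mm, neck 24 mm, 34 mm high, standing among the sleeves. Origin at its underside.
- barrel_1: Bystander: black plastic barrel, 42 mm diameter, 36 mm high, in a tray pocket. Origin at its underside.
- barrel_2: Bystander: as barrel_1.
- barrel_3: Bystander: as barrel_1.
- flask: Bystander: clear bottle with a white cap, 48 mm diameter, 110 mm high. Origin at its underside.
- driver: Bystander: screwdriver lying on the table, 170 mm long along its x axis, under 35 mm high.
- jar: Bystander: white jar with a steel lid, 52 mm diameter, 50 mm high. Origin at its underside.
- pot: Bystander: empty black plastic pen pot, 36 mm diameter, 80 mm high, standing among the sleeves. Origin at its underside.
Mind the look-alikes: they are no part of the job. Leave any orange look-alike of the canister alone. What is shaped like the sleeve_1 but orange is not meant.

How it is judged:
By the outcome, as a careful person would: the job done as asked, in the order asked, and still so for the second after the job is handed in, with the robot touching nothing.
It also fails if it takes over 72 s, if anything falls off the work surface, if the arm or the gripper's body presses on something with over 40 N, if the wrist force passes 120 N, or if a joint passes its speed limit or range.

## Working session

There is one attempt and no reset: what is moved stays moved. The work goes in short steps, Python scripts to look and compute and a shell command to move; the robot and the scene stay as the last step left them, time stands still between calls to the robot, and variables do not carry over. Pictures are saved under pics/ and viewed, at most 10 in all, crops included, and the job is handed in when it is done.

```bash
mkdir -p pics; ls; python3 - <<'E'
from plant import *
import cv2,numpy as np
ims=[]
for c in ["scene","top"]:
    im=capture(c); ims.append(im); cv2.imwrite(f"pics/{c}0.png",im[:,:,::-1])
    m=camera_model(c); print(c,{k:(np.round(v,3).tolist()) if not isinstance(v,(str,dict)) else v for k,v in m.items()})
    for t in ["canister","pad","sleeve_1","gauge","tray","dish","pocket_0","pin_base","canister_handle","sleeve_1_mid","pot","spacer"]:
        print(t,[(np.round(r["location"]).tolist(),round(r["score"],2)) for r in pinpoint(c,t)[:5]])
print(get_obs())
cv2.imwrite("pics/both.png",cv2.resize(np.vstack(ims),(0,0),fx=.78,fy=.78)[:,:,::-1])
E
```

```text
pics
scene {'fov_y': 42.475, 'cx': 242.902, 'cy': 189.264, 'pose': [[0.27, -0.707, 0.653, 1364.025], [0.963, 0.198, -0.183, -205.276], [0.001, 0.679, 0.735, 1044.668], [0.0, 0.0, 0.0, 1.0]]}
canister [([277.0, 193.0], 0.87), ([200.0, 195.0], 0.67)]
pad [([175.0, 251.0], 0.95), ([339.0, 200.0], 0.43)]
sleeve_1 [([114.0, 261.0], 0.83), ([127.0, 222.0], 0.67), ([90.0, 219.0], 0.62)]
gauge [([244.0, 236.0], 0.86), ([341.0, 184.0], 0.31)]
tray [([340.0, 183.0], 0.92), ([122.0, 213.0], 0.38)]
dish [([298.0, 218.0], 0.84), ([242.0, 182.0], 0.73)]
pocket_0 [([335.0, 202.0], 0.97), ([322.0, 163.0], 0.77), ([350.0, 178.0], 0.75)]
pin_base []
canister_handle [([238.0, 176.0], 0.93), ([197.0, 161.0], 0.74), ([279.0, 158.0], 0.57)]
sleeve_1_mid [([91.0, 210.0], 0.82), ([121.0, 213.0], 0.54)]
pot [([145.0, 229.0], 0.85)]
spacer [([157.0, 216.0], 0.75)]
top {'fov_y': 43.741, 'cx': 251.913, 'cy': 191.058, 'pose': [[-0.005, 0.981, -0.192, 334.679], [-1.0, -0.008, -0.011, -10.142], [-0.012, 0.192, 0.981, 1236.615], [0.0, 0.0, 0.0, 1.0]]}
canister [([281.0, 247.0], 0.88), ([248.0, 190.0], 0.85), ([195.
[... 694 characters left out ...]
0, 229.0], 0.3)]
{'time': 1.3, 'joint_positions': array([-1.37204772e+00,  3.42000376e-01,  1.52410788e+00, -7.92258655e-05,
        1.27541934e+00, -1.45997225e-01]), 'dq': array([ 0.00107457,  0.00021291,  0.00029835,  0.00125393,  0.00015733,
       -0.00053736]), 'tau': array([-2.39457288e-03, -4.31140530e+01, -2.44481868e+01,  7.17383204e-02,
        4.82264359e-02,  9.18818557e-06]), 'tool_pos': array([ 177.42687484, -494.11724672,  205.33755953]), 'tcp_rot': array([3.14153931e+00, 8.44552384e-05, 3.44768888e-01]), 'contact_force': array([ 0.91254789,  0.13349924, -0.17270391]), 'moment': array([ 0.0069191 , -0.01103117, -0.00809724]), 'finger_force': 0.0, 'grip_width': 91.70722356088}
```

View pics/both.png

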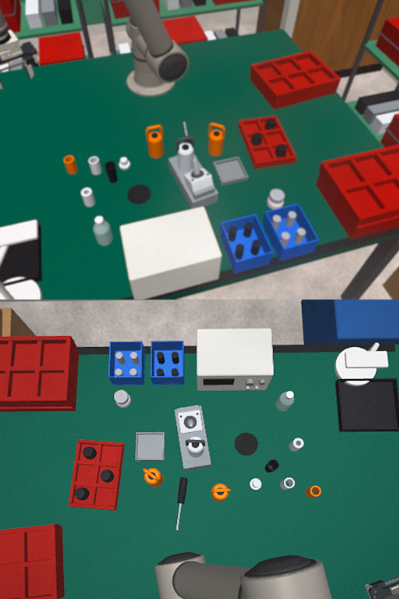

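```bash
cat > h.py <<'E'
import numpy as np, cv2
from plant import *
from scipy.spatial.transform import Rotation as R
def ray(m,px):
    f=192/np.tan(np.radians(m["fov_y"]/2)); P=np.array(m["pose"])
    d=P[:3,:3]@np.array([(px[0]-m["cx"])/f,-(px[1]-m["cy"])/f,-1]); return P[:3,3],d
def onz(m,px,z):
    o,d=ray(m,px); return o+d*(z-o[2])/d[2]
def proj(m,X):
    f=192/np.tan(np.radians(m["fov_y"]/2)); P=np.array(m["pose"]); c=P[:3,:3].T@(np.array(X)-P[:3,3])
    return np.array([m["cx"]-f*c[0]/c[2], m["cy"]+f*c[1]/c[2]])
def tri(pairs):
    A=np.zeros((3,3));b=np.zeros(3)
    for m,px in pairs:
        o,d=ray(m,px);d=d/np.linalg.norm(d);Q=np.eye(3)-np.outer(d,d);A+=Q;b+=Q@o
    return np.linalg.solve(A,b)
def rows(dp,to_rot=None,o=None):
    """shift (tool units of 30mm) and turn (units of 4deg) from current pose"""
    o=o or get_obs(); r=R.from_euler("xyz",o["tcp_rot"])
    s=r.inv().apply(dp)/30
    w=np.zeros(3) if to_rot is None else (r.inv()*to_rot).as_rotvec(degrees=True)/4
    return s.round(2),w.round(2)
E
```

```text
(no output)
```

The view shows, in top pixels, the grey gauge at about (246,175) with the grey canister on its front at (250,190). The pad is at (313,186), the dish at (192,185) and the red tray with barrels at (124,225). The bare-aluminium sleeves are at (380,187) and (368,236).

Things that could be mistaken:
- **Canisters:** orange at (281,247) and (195,228), rejected. The grey one at (250,190) is wanted.
- **Sleeves:** orange (403,245), black pot (347,213) and white/alu spacer (327,235), all rejected.

One close crop to check this, plus measurements.

```bash
python3 - <<'E'
from h import *
im=cv2.imread("pics/top0.png"); 
cv2.imwrite("pics/crop.png",cv2.resize(im[120:270,170:420],(800,480),interpolation=cv2.INTER_CUBIC))
mt,ms=camera_model("top"),camera_model("scene")
capture("top");capture("scene")
def reg(c,t,z=None):
    for r in regions_of(c,t)[:4]:
        p=r["pixels"]; ys,xs=np.where(p)
        if len(xs)<5: continue
        rect=cv2.minAreaRect(np.c_[xs,ys].astype(np.float32))
        m=mt if c=="top" else ms
        print(c,t,round(r["score"],2),"cen",xs.mean().round(1),ys.mean().round(1),len(xs),onz(m,[xs.mean(),ys.mean()],z).round(1), [onz(m,q,z)[:2].round().tolist() for q in cv2.boxPoints(rect)] if t in("tray","gauge","dish") else "")
for t,z in [("pad",4),("dish",18),("tray",32),("gauge",60),("sleeve_1",60),("canister",190),("spacer",34),("pot",80)]:
    reg("top",t,z)
for t,z in [("pad",4),("dish",18),("tray",32),("sleeve_1",30)]: reg("scene",t,z)
# mixes
for n,a,b in [("sleeve A",(374,186),(114,261)),("sleeve B",(364,238),(127,222)),("handle",(250,180),(238,176)),("tray",(125,227),(340,183)),("dish",(192,185),(298,218)),("pad",(313,186),(175,251)),("gauge",(246,183),(244,236))]:
    print(n,tri([(mt,a),(ms,b)]).round(1))
for p in [(141,194),(129,252),(108,224)]: print("pocket top",p,onz(mt,p,12).round(1))
for p in [(335,202),(322,163),(350,178)]: print("pocket sc",p,onz(ms,p,12).round(1))
E
```

```text
top pad 0.95 cen 314.6 185.4 686 [ 590.1 -161.1    4. ] 
top dish 0.86 cen 191.5 188.3 1367 [582.1 160.8  18. ] [[632.0, 210.0], [631.0, 111.0], [532.0, 109.0], [533.0, 208.0]]
top dish 0.68 cen 124.1 225.2 4573 [486.7 332.5  18. ] [[386.0, 423.0], [614.0, 409.0], [593.0, 246.0], [366.0, 266.0]]
top dish 0.25 cen 314.7 184.7 794 [ 589.1 -159.6   18. ] [[631.0, -123.0], [631.0, -198.0], [546.0, -195.0], [546.0, -120.0]]
top tray 0.71 cen 124.1 225.2 4789 [485.  328.5  32. ] [[386.0, 420.0], [614.0, 405.0], [592.0, 240.0], [365.0, 261.0]]
top gauge 0.62 cen 367.6 236.0 210 [ 450.7 -280.3   60. ] [[468.0, -260.0], [468.0, -302.0], [434.0, -300.0], [434.0, -258.0]]
top gauge 0.57 cen 245.3 175.4 2373 [605.8  19.7  60. ] [[699.0, 79.0], [713.0, -13.0], [506.0, -43.0], [493.0, 46.0]]
top sleeve_1 0.69 cen 379.1 186.5 250 [ 574.4 -315.2   60. ] 
top sleeve_1 0.63 cen 400.9 246.4 236 [ 424.9 -359.9   60. ] 
top sleeve_1 0.52 cen 367.5 236.2 188 [ 450.3 -280.1   60. ] 
top canister 0.89 cen 195.7 228.2 454 [457.7 125.7 190. ] 
top canister 0.66 cen 281.5 247.2 428 [414.7 -62.2 190. ] 
top can
[... 660 characters left out ...]
0], [344.0, 443.0], [628.0, 389.0], [651.0, 226.0]]
scene sleeve_1 0.88 cen 112.0 253.1 288 [ 582.6 -325.5   30. ] 
scene sleeve_1 0.75 cen 121.1 212.1 279 [ 453.9 -289.    30. ] 
scene sleeve_1 0.67 cen 89.8 211.2 291 [ 428.2 -369.6   30. ] 
sleeve A [ 587.6 -321.9    1. ]
sleeve B [ 453.4 -284.2  -14.3]
handle [564.    6.3 195.7]
tray [484.7 335.9  -2.8]
dish [591.6 162.4  18. ]
pad [ 590.6 -165.   -10.1]
gauge [ 5.983e+02  1.610e+01 -1.000e-01]
pocket top (141, 194) [569.2 293.6  12. ]
pocket top (129, 252) [418.6 318.4  12. ]
pocket top (108, 224) [490.9 376.   12. ]
pocket sc (335, 202) [560.8 286.1  12. ]
pocket sc (322, 163) [406.2 309.3  12. ]
pocket sc (350, 178) [486.4 364.4  12. ]
```

View pics/crop.png

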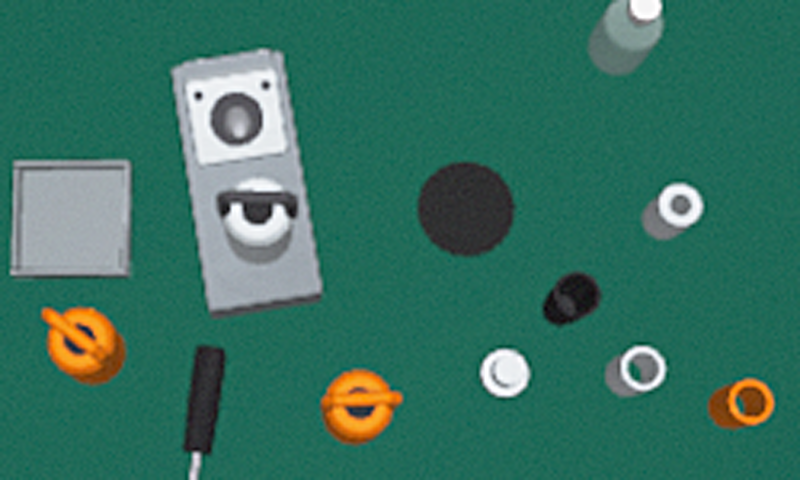

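The crop confirms the grey canister at crop (257,205), with its bar roughly along world y. It also shows the two plain sleeves at (681,205) and (642,368), the latter with visibly the wider bore. Moving above the canister for a close look.

```bash
cat >> h.py <<'E'
def plan(pos,rpy_deg,n,o=None):
    """constant row that, repeated n times, carries the tool to pos/rpy; prints it, the mid and the end (rounded row)"""
    o=o or get_obs(); r0=R.from_euler("xyz",o["tcp_rot"]); r1=rpy_deg if isinstance(rpy_deg,R) else R.from_euler("xyz",rpy_deg,degrees=True)
    w=(r0.inv()*r1).as_rotvec()/n
    M=sum((r0*R.from_rotvec(k*w)).as_matrix() for k in range(n))
    s=np.linalg.solve(M,np.array(pos)-o["tool_pos"])/30; s=s.round(2); wd=(np.degrees(w)/4).round(2)
    p=np.array(o["tool_pos"]);r=r0;tr=[]
    for k in range(n): p=p+r.apply(s*30); r=r*R.from_rotvec(np.radians(wd*4)); tr.append(p)
    print(n,"x",s.tolist(),wd.tolist(),"mid",tr[n//2].round(0),"end",p.round(1),r.as_euler("xyz",degrees=True).round(1))
def here():
    o=get_obs(); print("t",round(o["time"],2),"p",np.round(o["tool_pos"],1),"rpy",np.degrees(o["tcp_rot"]).round(1),"w",round(o["grip_width"],1),"F",np.round(o["contact_force"],1),"ff",round(float(o["finger_force"]),1))
E
python3 - <<'E'
from h import *
mt,ms=camera_model("top"),camera_model("scene")
print(onz(mt,(250.3,182.8),190),onz(mt,(382.8,184.1),60),onz(mt,(370.6,235),60))
plan([500,10,330],[180,0,90],24)
m=camera_model("wrist"); o=get_obs(); r=R.from_euler("xyz",o["tcp_rot"])
print(m["fov_y"],r.inv().apply(np.array(m["pose"])[:3,3]-o["tool_pos"]).round(1)); print((r.inv().as_matrix()@np.array(m["pose"])[:3,:3]).round(2))
E
```

```text
[558.74139598   5.1472409  190.        ] [ 580.59253828 -324.93300688   60.        ] [ 453.18328192 -287.70228611   60.        ]
24 x [0.88, -0.06, -0.17] [0.0, 0.0, -0.73] mid [ 432. -272.  272.] end [500.2   7.3 327.7] [180.    0.   89.8]
67.239568449539 [  71.1   -0.8 -179. ]
[[ 0.    0.97  0.26]
 [ 1.   -0.   -0.  ]
 [-0.    0.26 -0.97]]
```

```bash
python3 -m pendant '[0.88,-0.06,-0.17,0,0,-0.73,0, 0.88,-0.06,-0.17,0,0,-0.73,0, 0.88,-0.06,-0.17,0,0,-0.73,0, 0.88,-0.06,-0.17,0,0,-0.73,0, 0.88,-0.06,-0.17,0,0,-0.73,0, 0.88,-0.06,-0.17,0,0,-0.73,0, 0.88,-0.06,-0.17,0,0,-0.73,0, 0.88,-0.06,-0.17,0,0,-0.73,0, 0.88,-0.06,-0.17,0,0,-0.73,0, 0.88,-0.06,-0.17,0,0,-0.73,0, 0.88,-0.06,-0.17,0,0,-0.73,0, 0.88,-0.06,-0.17,0,0,-0.73,0]'; python3 -m pendant '[0.88,-0.06,-0.17,0,0,-0.73,0, 0.88,-0.06,-0.17,0,0,-0.73,0, 0.88,-0.06,-0.17,0,0,-0.73,0, 0.88,-0.06,-0.17,0,0,-0.73,0, 0.88,-0.06,-0.17,0,0,-0.73,0, 0.88,-0.06,-0.17,0,0,-0.73,0, 0.88,-0.06,-0.17,0,0,-0.73,0, 0.88,-0.06,-0.17,0,0,-0.73,0, 0.88,-0.06,-0.17,0,0,-0.73,0, 0.88,-0.06,-0.17,0,0,-0.73,0, 0.88,-0.06,-0.17,0,0,-0.73,0, 0.88,-0.06,-0.17,0,0,-0.73,0]'
python3 - <<'E'
from h import *
here(); m=camera_model("wrist"); im=capture("wrist"); cv2.imwrite("pics/w1.png",im[:,:,::-1])
for t,z in [("canister_handle",190),("canister",60),("pin_base",108),("gauge",0),("pad",0),("dish",0)]:
    for r in pinpoint("wrist",t)[:3]: print(t,round(r["score"],2),np.round(r["location"]),onz(m,r["location"],z).round(1))
here()
E
```

```text
time: 3.2
tool_pos: [418.6, -293.4, 266.7]
tcp_rot: [3.141, 0.0, 0.958]
contact_force: [-0.0, -0.5, 0.7]
grip_width: 45.9
finger_force: 0.0
time: 4.4
tool_pos: [500.2, 8.4, 327.9]
tcp_rot: [3.142, 0.0, 1.57]
contact_force: [0.8, 0.1, -0.2]
grip_width: 46.0
finger_force: 0.0
t 4.4 p [500.2   8.4 327.9] rpy [180.   0.  90.] w 46.0 F [ 0.8  0.1 -0.2] ff 0.0
canister_handle 0.97 [233.  64.] [479.3 128.5 190. ]
canister_handle 0.66 [307. 183.] [559.8   4.4 190. ]
canister_handle 0.58 [201. 228.] [437.9 -49.5 190. ]
canister 0.64 [208. 201.] [426.5 -55.6  60. ]
canister 0.61 [238.  74.] [476.8 134.9  60. ]
canister 0.57 [292. 162.] [558.9   6.8  60. ]
pin_base 0.6 [357. 156.] [643.2  23.1 108. ]
gauge 0.72 [307. 150.] [593.5  18.1   0. ]
pad 0.7 [301. 243.] [ 590.1 -157.1    0. ]
dish 0.85 [304.  58.] [580.4 166.4   0. ]
t 4.75 p [500.1   6.4 327.4] rpy [-180.     0.    89.7] w 45.9 F [ 0.   0.9 -0.4] ff 0.0
```

View pics/w1.png

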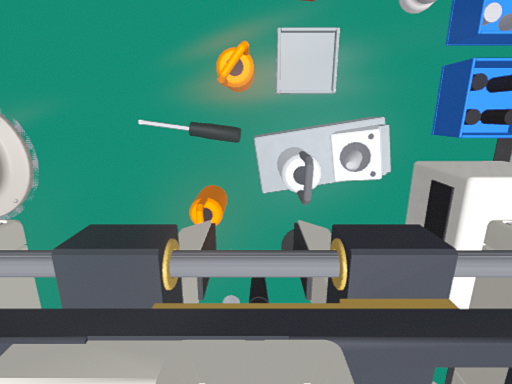

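The wrist view shows the grey canister's dark bar from about (306,152) to (307,200), so along world y. The pad is beside it, partly hidden at (301,243), and the dish is at (304,58). The wrist estimate of the handle (560,4) agrees with the top camera (559,5), so I'll grasp.

```bash
python3 -m pendant '[0,1,0,0,0,0,0, 0,0.97,0.2,0,0,0,0, 0,0,1,0,0,0,0, 0,0,1,0,0,0,0, 0,0,1,0,0,0,0, 0,0,1,0,0,0,0, 0,0,0.6,0,0,0,0, 0,0,0.4,0,0,0,0, 0,0,0,0,0,0,0, 0,0,0,0,0,0,1, 0,0,0,0,0,0,1, 0,0,0,0,0,0,1]'; python3 -m pendant '[0,0,0,0,0,0,1, 0,0,0,0,0,0,1, 0,0,0,0,0,0,1, 0,0,0,0,0,0,1]'
```

```text
time: 5.95
tool_pos: [559.8, 7.0, 172.8]
tcp_rot: [3.14, 0.0, 1.568]
contact_force: [0.5, -0.4, 0.0]
grip_width: 26.6
finger_force: 0.0
time: 6.35
tool_pos: [560.6, 7.1, 173.6]
tcp_rot: [3.137, 0.0, 1.568]
contact_force: [-0.6, -0.3, 9.0]
grip_width: 0.6
finger_force: 4.9
```

```bash
python3 - <<'E'
from h import *
here(); ims=[]
a=capture("scene")[120:240,190:330]; b=capture("wrist")
cv2.imwrite("pics/c1.png",np.hstack([cv2.resize(a,(400,343)),cv2.resize(b,(400,343))])[:,:,::-1])
E
```

```text
t 6.35 p [560.6   7.1 173.6] rpy [179.8   0.   89.8] w 0.6 F [-0.6 -0.3  9. ] ff 4.9
```

View pics/c1.png

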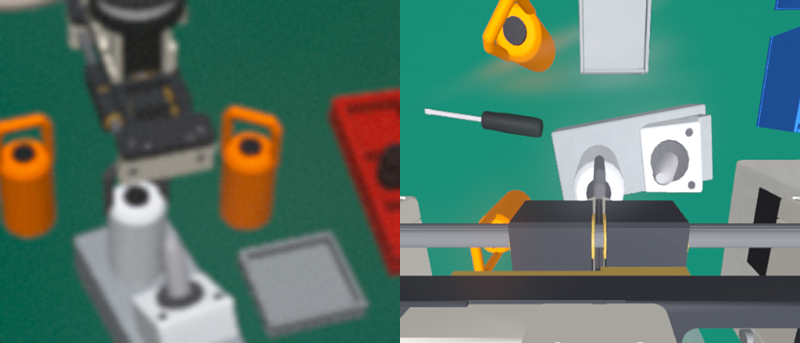

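```bash
python3 - <<'E'
from h import *
mw,ms,mt=[camera_model(c) for c in("wrist","scene","top")]
o=get_obs(); print("tcp in wrist",proj(mw,o["tool_pos"]),"in scene",proj(ms,o["tool_pos"]))
for n,X in [("bar mid",(560,5,190)),("bar +y",(560,25,190)),("bar -y",(560,-15,190)),("lid",(560,5,149)),("foot",(560,5,60))]:
    print(n,"w",proj(mw,X).round(),"s",proj(ms,X).round(),"t",proj(mt,X).round())
for c,m in [("wrist",mw),("scene",ms)]:
  capture(c)
  for t in ["canister","canister_handle","pin_base"]:
    for r in pinpoint(c,t)[:3]: print(c,t,round(r["score"],2),np.round(r["location"]), onz(m,r["location"],{"canister":60,"canister_handle":190,"pin_base":108}[t]).round(1))
E
```

```text
tcp in wrist [253.58419532 225.59905866] in scene [237.73597416 181.34122788]
bar mid w [253. 239.] s [237. 177.] t [250. 182.]
bar +y w [252. 208.] s [245. 175.] t [241. 182.]
bar -y w [253. 268.] s [229. 178.] t [259. 182.]
lid w [253. 216.] s [237. 188.] t [251. 186.]
foot w [253. 187.] s [237. 211.] t [251. 193.]
wrist canister 0.86 [252. 183.] [559.8   8.8  60. ]
wrist canister 0.85 [175.  58.] [488.2 128.6  60. ]
wrist canister 0.71 [149. 231.] [446.9 -44.   60. ]
wrist canister_handle 0.73 [126.  16.] [497.4 125.7 190. ]
wrist canister_handle 0.66 [ 98. 290.] [460.7 -30.  190. ]
wrist pin_base 0.69 [346. 183.] [640.9  20.5 108. ]
scene canister 0.97 [238. 214.] [570.2   4.4  60. ]
scene canister 0.67 [275. 194.] [529.7 117.6  60. ]
scene canister 0.56 [202. 197.] [484.3 -73.2  60. ]
scene canister_handle 0.96 [199. 163.] [489.9 -73.7 190. ]
scene canister_handle 0.78 [237. 178.] [562.9   4.5 190. ]
scene canister_handle 0.57 [279. 161.] [536.8 119.7 190. ]
scene pin_base 0.75 [249. 222.] [638.7  13.5 108. ]
```

```bash
python3 - <<'E'
from h import *
a=capture("wrist")[140:290,180:330]; b=capture("scene")[140:230,200:290]; 
cv2.imwrite("pics/c2.png",np.hstack([cv2.resize(a,(400,400),interpolation=cv2.INTER_CUBIC),cv2.resize(b,(400,400),interpolation=cv2.INTER_CUBIC)])[:,:,::-1])
E
```

```text
(no output)
```

View pics/c2.png

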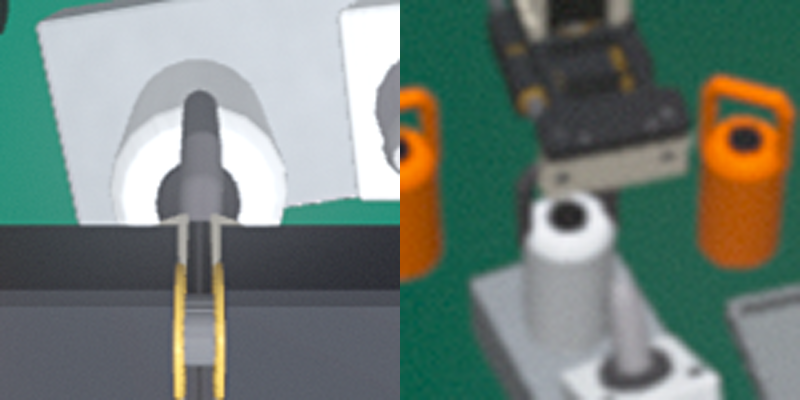

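The left half shows the bar between the two fingers at crop (200,200–340). The canister stands upright in both views. The 0.6 mm opening contradicts this, so I'll test by lifting a little.

```bash
python3 -m pendant '[0,0,-0.5,0,0,0,1, 0,0,-0.5,0,0,0,1, 0,0,0,0,0,0,1]'; python3 - <<'E'
from h import *
here()
a=capture("wrist")[140:290,180:330]; b=capture("scene")[140:230,200:290]; 
cv2.imwrite("pics/c3.png",np.hstack([cv2.resize(a,(400,400),interpolation=cv2.INTER_CUBIC),cv2.resize(b,(400,400),interpolation=cv2.INTER_CUBIC)])[:,:,::-1])
E
```

```text
time: 7.25
tool_pos: [560.4, 7.0, 203.7]
tcp_rot: [3.138, 0.001, 1.568]
contact_force: [-0.2, -0.3, -0.2]
grip_width: 0.6
finger_force: 0.0
t 7.25 p [560.4   7.  203.7] rpy [179.8   0.   89.8] w 0.6 F [-0.2 -0.3 -0.2] ff 0.0
```

View pics/c3.png

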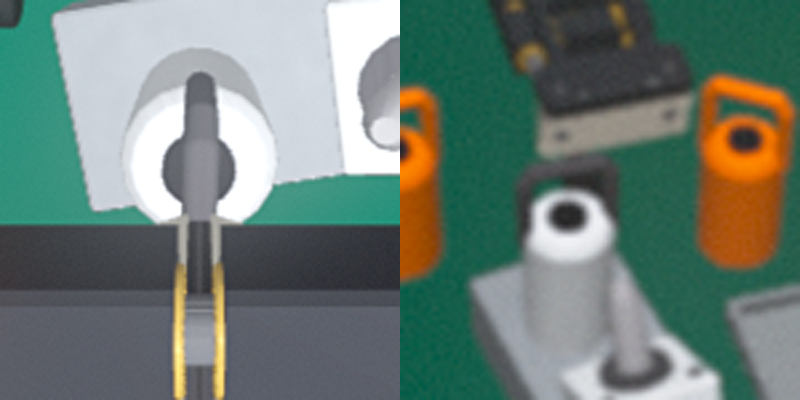

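c3 shows the handle free below the risen gripper, so the grasp missed although the plan position agrees in every view. The height must be what differs. I'll step aside for a clear wrist view and triangulate it.

```bash
python3 -m pendant '[0,0,-1,0,0,0,0, 0,0,-1,0,0,0,0, -0.5,0,-0.5,0,0,0,0, -1,0,0,0,0,0,0, -1,0,0,0,0,0,0, 0,0,0,0,0,0,0, 0,0,0,0,0,0,0]'; python3 - <<'E'
from h import *
here(); m=camera_model("wrist"); im=capture("wrist"); cv2.imwrite("pics/w4.png",im[:,:,::-1])
ms=camera_model("scene");mt=camera_model("top"); capture("top"); capture("scene")
np.save("m4.npy",m["pose"])
def best(c,mm,t,near):
    b=None
    for r in pinpoint(c,t):
        X=onz(mm,r["location"],near[2]); d=np.hypot(*(X-near)[:2])
        if d<35 and (b is None or d<b[0]): b=(d,r["location"],r["score"],X)
    return b
for t,near in [("canister_handle",(560,6,190)),("canister",(560,6,60)),("pin_base",(636,22,108)),("gauge",(596,17,0)),("pad",(590,-160,0)),("dish",(582,162,0))]:
    L=[]
    for c,mm in (("wrist",m),("top",mt),("scene",ms)):
        b=best(c,mm,t,np.array(near))
        if b: L.append((mm,b[1])); print(t,c,np.round(b[1],1),round(b[2],2),b[3].round(1))
    if len(L)>1: print("   tri",tri(L).round(1), tri(L[:2]).round(1))
E
```

```text
time: 8.05
tool_pos: [558.7, -68.0, 275.6]
tcp_rot: [-3.14, -0.001, 1.566]
contact_force: [0.5, 0.7, 0.3]
grip_width: 45.3
finger_force: 0.0
t 8.05 p [558.7 -68.  275.6] rpy [-179.9   -0.    89.8] w 45.3 F [0.5 0.7 0.3] ff 0.0
canister_handle wrist [254.4 113.5] 0.88 [559.4   3.8 190. ]
canister_handle top [248.7 180.2] 0.86 [564.7   8.7 190. ]
canister_handle scene [233.4 174.8] 0.8 [551.8  -1.3 190. ]
   tri [560.6   3.  198.8] [559.3   6.  215.5]
canister wrist [255.4 113.4] 0.6 [560.6   4.3  60. ]
canister top [252.3 189.5] 0.7 [569.3   2.1  60. ]
canister scene [236.9 211.6] 0.96 [560.3   4.1  60. ]
   tri [564.6   3.   66.7] [560.5   2.9 104. ]
pin_base wrist [326.8  95.4] 0.88 [641.9  23.6 108. ]
pin_base top [243.8 158.8] 0.87 [636.2  21.9 108. ]
pin_base scene [251.4 219.4] 0.64 [633.1  21.5 108. ]
   tri [637.5  21.8 113.4] [654.2  25.4  47.8]
gauge wrist [285.1 105.2] 0.61 [605.5  16.2   0. ]
gauge top [245.3 181. ] 0.64 [604.4  21.1   0. ]
gauge scene [245.5 237.4] 0.71 [603.4  15.4   0. ]
   tri [604.5  17.5   0.8] [606.7  19.  -10.8]
pad wrist [272.7 215.7] 0.66 [ 589.1 -160.1    0. ]
pad top [317.3 188. ] 0.49 [ 584.  -168.5    0. ]
pad scene [175.2 251. ] 0.77 [ 596.8 -171.3    0. ]
   tri [ 587.9 -169.   -15. ] [ 591.4 -173.1  -36.3]
dish scene [297.5 220.5] 0.69 [586.2 167.3   0. ]
```

View pics/w4.png

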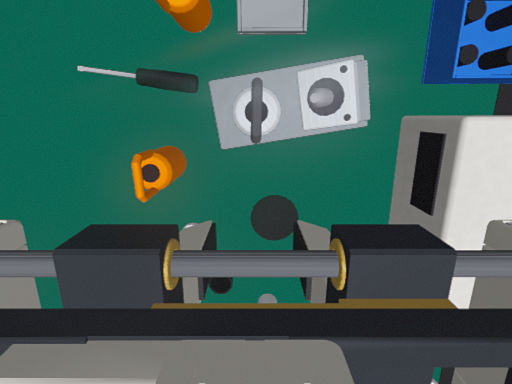

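The clear wrist view shows the bar at (257,80)–(256,140) over the lid centre (256,111), and the plan position is again (560,6). The open tips, at (215,222) and (296,222), are too far apart and too high for the reported TCP. They sit about 18–20 mm nearer the camera, so the fingertips end short of it. That also explains the 9 N reading, from tips resting on the bar at a true 195. I'll take true tip height as reading + 20 and regrasp lower.

```bash
python3 -m pendant '[0.83,0.03,0,0,0,0,0, 0.83,0.02,0,0,0,0,0, 0.83,0,0,0,0,0,0, 0,0,1,0,0,0,0, 0,0,1,0,0,0,0, 0,0,1,0,0,0,0, 0,0,0.6,0,0,0,0, 0,0,0.4,0,0,0,0, 0,0,0.1,0,0,0,0, 0,0,0,0,0,0,1, 0,0,0,0,0,0,1, 0,0,0,0,0,0,1]'; python3 -m pendant '[0,0,0,0,0,0,1, 0,0,0,0,0,0,1, 0,0,0,0,0,0,1, 0,0,0,0,0,0,1]'
```

```text
time: 10.3
tool_pos: [561.4, 6.7, 154.8]
tcp_rot: [3.14, 0.0, 1.568]
contact_force: [0.6, -0.7, 0.8]
grip_width: 26.4
finger_force: 0.0
time: 10.7
tool_pos: [560.9, 6.7, 154.1]
tcp_rot: [3.141, 0.0, 1.568]
contact_force: [-0.4, -0.8, 2.9]
grip_width: 9.3
finger_force: 30.0
```

```bash
python3 -m pendant '[0,0,-0.5,0,0,0,1, 0,0,-1,0,0,0,1, -0.5,0,-0.5,0,0,0,1, -1,0.2,0,0,0,0,1, -1,0.3,0,0,0,0,1, -1,0.3,0,0,0,0,1, -1,0.2,0,0,0,0,1, -0.6,0,0,0,0,0,1, -0.4,0,0.5,0,0,0,1, 0,0,1,0,0,0,1, 0,0,1,0,0,0,1, 0,0,0.6,0,0,0,1]';  python3 - <<'E'
from h import *
here()
mt=camera_model("top");ms=camera_model("scene");im=capture("top"); ims=capture("scene")
a=cv2.resize(im[140:230,260:370],(440,360),interpolation=cv2.INTER_CUBIC);b=cv2.resize(ims[180:280,130:220],(324,360),interpolation=cv2.INTER_CUBIC)
cv2.imwrite("pics/c5.png",np.hstack([a,b])[:,:,::-1])
for c,m in(("top",mt),("scene",ms)):
  for r in pinpoint(c,"canister"): print(c,np.round(r["location"]),onz(m,r["location"],20).round(),round(r["score"],2))
E
```

```text
time: 11.9
tool_pos: [588.6, -157.4, 117.9]
tcp_rot: [-3.138, -0.002, 1.568]
contact_force: [0.7, 0.7, -2.8]
grip_width: 9.1
finger_force: 30.0
t 11.9 p [ 588.6 -157.4  117.9] rpy [-1.798e+02 -1.000e-01  8.980e+01] w 9.1 F [ 0.7  0.7 -2.8] ff 30.0
top [196. 226.] [483. 147.  20.] 0.8
scene [180. 243.] [ 591. -156.   20.] 0.87
scene [199. 196.] [442. -74.  20.] 0.59
```

View pics/c5.png

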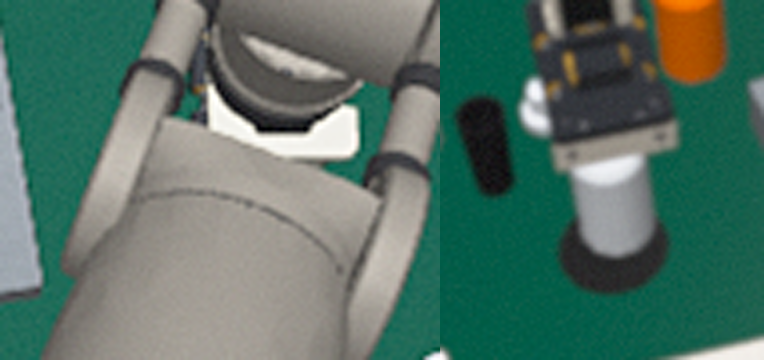

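c5 shows the canister hanging upright over the pad, its base at crop (617,245) and the pad centre at (613,256). Lowering about 20 mm.

```bash
python3 -m pendant '[-0.1,0.05,0.3,0,0,0,1, 0,0,0.2,0,0,0,1, 0,0,0.1,0,0,0,1, 0,0,0.05,0,0,0,1, 0,0,0,0,0,0,1, 0,0,0,0,0,0,1]'
```

```text
time: 12.7
tool_pos: [591.9, -161.3, 101.4]
tcp_rot: [3.141, 0.0, 1.568]
contact_force: [-0.3, -0.8, -3.0]
grip_width: 8.5
finger_force: 30.0
```

```bash
python3 -m pendant '[0,0,0.06,0,0,0,1, 0,0,0.06,0,0,0,1, 0,0,0,0,0,0,1]'; python3 -m pendant '[0,0,0.04,0,0,0,1, 0,0,0,0,0,0,1]'
```

```text
time: 13.0
tool_pos: [592.1, -161.4, 98.1]
tcp_rot: [3.141, 0.0, 1.568]
contact_force: [-0.3, 1.5, 1.3]
grip_width: 9.0
finger_force: 30.0
time: 13.2
tool_pos: [592.7, -161.5, 98.1]
tcp_rot: [3.139, 0.001, 1.568]
contact_force: [-1.3, 0.7, 7.8]
grip_width: 9.3
finger_force: 30.0
```

```bash
python3 -m pendant '[0,0,0,0,0,0,0.4, 0,0,0,0,0,0,0.2, 0,0,0,0,0,0,0, 0,0,0,0,0,0,0, 0,0,-0.5,0,0,0,0, 0,0,-1,0,0,0,0, 0,0,-1,0,0,0,0, 0,0,-1,0,0,0,0, 0,0,0,0,0,0,0]'; python3 - <<'E'
from h import *
here()
m=camera_model("top")
plan([440,-290,220],[180,0,45],12)
ms=camera_model("scene");capture("scene")
for t in("canister","pad"):
  for r in pinpoint("scene",t)[:3]: print(t,np.round(r["location"],1),onz(ms,r["location"],4).round(),round(r["score"],2))
E
```

```text
time: 14.1
tool_pos: [593.9, -162.0, 206.1]
tcp_rot: [3.134, 0.003, 1.568]
contact_force: [-0.3, -0.1, 0.2]
grip_width: 46.0
finger_force: 0.0
t 14.1 p [ 593.9 -162.   206.1] rpy [179.6   0.2  89.8] w 46.0 F [-0.3 -0.1  0.2] ff 0.0
12 x [-0.5, -0.28, -0.04] [0.01, 0.0, 0.93] mid [ 516. -253.  214.] end [ 440.  -291.7  220.2] [180.   -0.   45.2]
canister [200.5 196.4] [433. -69.   4.] 0.86
canister [177.4 249.4] [ 596. -165.    4.] 0.78
pad [120.6 212.5] [ 432. -293.    4.] 0.63
pad [124.5 220.4] [ 463. -285.    4.] 0.59
pad [173.5 250. ] [ 595. -175.    4.] 0.47
```

The canister's foot in the scene view (177.4,249.4) coincides with the pad centre measured earlier (177.3,249.0). Moving on to the wide-bored sleeve B.

```bash
python3 -m pendant '[-0.5,-0.28,-0.04,0,0,0.93,0, -0.5,-0.28,-0.04,0,0,0.93,0, -0.5,-0.28,-0.04,0,0,0.93,0, -0.5,-0.28,-0.04,0,0,0.93,0, -0.5,-0.28,-0.04,0,0,0.93,0, -0.5,-0.28,-0.04,0,0,0.93,0, -0.5,-0.28,-0.04,0,0,0.93,0, -0.5,-0.28,-0.04,0,0,0.93,0, -0.5,-0.28,-0.04,0,0,0.93,0, -0.5,-0.28,-0.04,0,0,0.93,0, -0.5,-0.28,-0.04,0,0,0.93,0, -0.5,-0.28,-0.04,0,0,0.93,0]'; python3 -m pendant '[0,0,0,0,0,0,0]';  python3 - <<'E'
from h import *
here(); m=camera_model("wrist"); im=capture("wrist"); cv2.imwrite("pics/w6.png",im[:,:,::-1])
for t,z in(("sleeve_1",0),("sleeve_1_mid",30),("pot",0)):
  for r in pinpoint("wrist",t)[:4]: print(t,np.round(r["location"],1),onz(m,r["location"],z).round(1),round(r["score"],2))
for r in regions_of("wrist","sleeve_1"):
  p=r["pixels"].astype(np.uint8); s=im[p>0].astype(float); print("reg",np.round(r["location"]),round(r["score"],2),p.sum(),s.mean(0).round())
# bright top ring by brightness
g=cv2.cvtColor(im,cv2.COLOR_RGB2HSV); w=((g[...,1]<40)&(g[...,2]>215)).astype(np.uint8)
n,l,st,c=cv2.connectedComponentsWithStats(w)
for i in range(1,n):
  if 60<st[i,4]<3000: x,y,ww,hh,_=st[i]; print("bright",st[i].tolist(),onz(m,(x+ww/2-.5,y+hh/2-.5),60).round(1))
E
```

```text
time: 15.45
tool_pos: [436.7, -290.7, 214.1]
tcp_rot: [-3.138, 0.0, 0.786]
contact_force: [-0.0, -0.9, 0.0]
grip_width: 46.0
finger_force: 0.0
time: 15.55
tool_pos: [436.1, -291.0, 214.5]
tcp_rot: [-3.139, 0.001, 0.786]
contact_force: [-0.2, 0.3, 0.4]
grip_width: 46.1
finger_force: 0.0
t 15.55 p [ 436.1 -291.   214.5] rpy [-179.8    0.    45. ] w 46.1 F [-0.2  0.3  0.4] ff 0.0
sleeve_1 [262.  155.7] [ 454.6 -286.2    0. ] 0.94
sleeve_1 [289.2 209. ] [ 428.5 -368.4    0. ] 0.84
sleeve_1 [357.2 104.6] [ 589.2 -326.3    0. ] 0.31
sleeve_1_mid [262.5 163.4] [ 450.6 -290.2   30. ] 0.83
sleeve_1_mid [290.  217.5] [ 425.6 -368.1   30. ] 0.66
pot [262.3 101.1] [ 504.7 -235.8    0. ] 0.84
reg [264. 166.] 0.97 598 [220. 224. 226.]
reg [361. 110.] 0.79 1129 [214. 217. 220.]
reg [290. 216.] 0.62 655 [215. 143.  30.]
bright [194, 87, 30, 31, 708] [ 459.3 -195.3   60. ]
bright [353, 92, 31, 31, 581] [ 580.4 -323.6   60. ]
bright [249, 151, 29, 28, 336] [ 453.1 -287.4   60. ]
bright [0, 378, 157, 6, 931] [  39.3 -323.9   60. ]
```

View pics/w6.png

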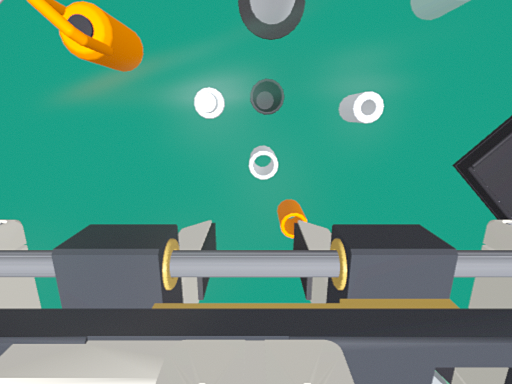

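w6 shows sleeve B's top ring at (263,165), world (453,-287). Sleeve A is at (368,107), world (580,-324). The orange sleeve at (293,222), pot (266,96) and spacer (209,102) are clear of the grasp. Grasping B.

```bash
python3 -m pendant '[0.49,0.31,0.5,0,0,0,0, 0,0,1,0,0,0,0, 0,0,1,0,0,0,0, 0,0,1,0,0,0,0, 0,0,1,0,0,0,0, 0,0,1,0,0,0,0, 0,0,0.8,0,0,0,0, 0,0,0.5,0,0,0,0, 0,0,0,0,0,0,0, 0,0,0,0,0,0,1, 0,0,0,0,0,0,1, 0,0,0,0,0,0,1]'; python3 -m pendant '[0,0,0,0,0,0,1, 0,0,0,0,0,0,1]'
```

```text
time: 17.0
tool_pos: [455.6, -287.4, 12.8]
tcp_rot: [3.14, -0.0, 0.789]
contact_force: [-0.2, 0.3, -0.5]
grip_width: 32.6
finger_force: 30.2
time: 17.2
tool_pos: [455.5, -287.4, 12.7]
tcp_rot: [3.14, -0.0, 0.789]
contact_force: [0.1, 0.5, 4.3]
grip_width: 32.6
finger_force: 30.2
```

```bash
python3 -m pendant '[0,0,-0.5,0,0,0,1, 0,0,-1,0,0,0,1, 0,0,-1,0,0,0,1, 0,0,-1,0,0,0,1, 0,0,-1,0,0,0,1, 0,0,-1,0,0,0,1, 0,0,-1,0,0,0,1, 0,0,-0.8,0,0,0,1]';  python3 - <<'E'
from h import *
here(); m=camera_model("wrist"); m["pose"]=np.load("m4.npy"); im=cv2.imread("pics/w4.png")
hsv=cv2.cvtColor(im,cv2.COLOR_BGR2HSV); w=(hsv[...,1]<70).astype(np.uint8); w[160:]=0; w[:,385:]=0;w[:45]=0
w=cv2.morphologyEx(w,cv2.MORPH_OPEN,np.ones((3,3)))
n,l,st,c=cv2.connectedComponentsWithStats(w); i=1+st[1:,4].argmax(); print(st[i])
pts=np.argwhere(l==i)[:,::-1].astype(np.float32); box=cv2.boxPoints(cv2.minAreaRect(pts)); B=np.array([onz(m,q,60)[:2] for q in box]); print("block",box.round().tolist(),B.round(1).tolist())
g=hsv[...,2]
sub=g[66:128,298:362]; print("grey"); 
for r in range(0,62,3): print(66+r,sub[r,::3].tolist())
E
```

```text
time: 18.0
tool_pos: [454.9, -287.1, 232.7]
tcp_rot: [3.14, 0.0, 0.789]
contact_force: [-0.4, -0.9, -0.4]
grip_width: 32.7
finger_force: 30.2
t 18.0 p [ 454.9 -287.1  232.7] rpy [179.9   0.   45.2] w 32.7 F [-0.4 -0.9 -0.4] ff 30.2
[  209    55   161    94 11134]
block [[207.0, 79.0], [366.0, 53.0], [378.0, 124.0], [219.0, 150.0]] [[499.2, 46.5], [698.8, 76.6], [722.9, -10.0], [511.2, -44.2]]
grey
66 [165, 170, 173, 172, 172, 171, 160, 179, 194, 205, 215, 215, 216, 217, 207, 104, 168, 223, 223, 187, 170, 169]
69 [170, 172, 157, 190, 198, 206, 213, 213, 214, 212, 216, 214, 216, 219, 123, 112, 116, 226, 224, 187, 171, 170]
72 [202, 209, 209, 211, 211, 209, 213, 212, 215, 215, 216, 215, 215, 218, 209, 125, 221, 225, 224, 187, 172, 173]
75 [208, 209, 209, 212, 212, 210, 214, 213, 216, 216, 218, 215, 215, 217, 217, 218, 219, 225, 223, 188, 172, 171]
78 [197, 209, 208, 212, 211, 210, 215, 217, 142, 134, 133, 151, 218, 217, 216, 219, 219, 223, 221, 190, 175, 172]
81 [190, 209, 209, 212, 211, 214, 128, 117, 117, 119, 117, 119, 113, 144, 221, 218, 219, 221, 220, 186, 178, 173]
84 [181, 208, 2
[... 997 characters left out ...]
226, 187, 175]
111 [175, 180, 216, 215, 221, 117, 103, 102, 104, 104, 105, 101, 97, 221, 219, 217, 222, 222, 224, 226, 189, 174]
114 [176, 169, 217, 216, 219, 219, 208, 102, 101, 92, 109, 191, 218, 217, 218, 221, 136, 170, 227, 226, 188, 174]
117 [175, 158, 217, 215, 218, 216, 215, 223, 221, 223, 222, 220, 217, 216, 217, 188, 98, 96, 226, 226, 187, 175]
120 [174, 170, 219, 216, 218, 216, 214, 219, 218, 217, 219, 219, 217, 215, 217, 222, 122, 205, 224, 226, 187, 166]
123 [174, 168, 219, 216, 217, 214, 214, 218, 216, 217, 219, 219, 219, 217, 219, 217, 211, 208, 205, 193, 172, 173]
126 [173, 166, 221, 217, 216, 217, 215, 218, 210, 206, 204, 194, 167, 158, 173, 170, 171, 174, 176, 170, 166, 164]
```

```bash
cat >> h.py <<'E'
PSI=np.radians(8.6); BASE=np.array([639.7,22,108.]); 
D=np.array([-np.sin(np.radians(25))*np.cos(PSI),-np.sin(np.radians(25))*np.sin(PSI),np.cos(np.radians(25))])
RP=R.from_euler("xyz",[180,-25,8.6],degrees=True)
def pinpos(h,tipoff,tx=1.0):  # TCP reading so that sleeve bottom is h above flange
    return BASE+D*(h+tipoff)+RP.apply([tx,0,0])
def rel(tipoff,tx=1.0):
    o=get_obs(); v=RP.inv().apply(np.array(o["tool_pos"])-BASE); print("h",round(-v[2]-tipoff,1),"lateral x,y",(v[0]-tx).round(1),v[1].round(1))
E
python3 - <<'E'
from h import *
plan(pinpos(85,12.7),RP,18)
E
```

```text
18 x [0.49, -0.38, 0.16] [-0.11, 0.33, 0.5] mid [ 510. -108.  198.] end [599.6  16.3 196.7] [179.9 -24.7   8.7]
```

```bash
python3 -m pendant '[0.49,-0.38,0.16,-0.11,0.33,0.5,1, 0.49,-0.38,0.16,-0.11,0.33,0.5,1, 0.49,-0.38,0.16,-0.11,0.33,0.5,1, 0.49,-0.38,0.16,-0.11,0.33,0.5,1, 0.49,-0.38,0.16,-0.11,0.33,0.5,1, 0.49,-0.38,0.16,-0.11,0.33,0.5,1, 0.49,-0.38,0.16,-0.11,0.33,0.5,1, 0.49,-0.38,0.16,-0.11,0.33,0.5,1, 0.49,-0.38,0.16,-0.11,0.33,0.5,1]' >/dev/null; python3 -m pendant '[0.49,-0.38,0.16,-0.11,0.33,0.5,1, 0.49,-0.38,0.16,-0.11,0.33,0.5,1, 0.49,-0.38,0.16,-0.11,0.33,0.5,1, 0.49,-0.38,0.16,-0.11,0.33,0.5,1, 0.49,-0.38,0.16,-0.11,0.33,0.5,1, 0.49,-0.38,0.16,-0.11,0.33,0.5,1, 0.49,-0.38,0.16,-0.11,0.33,0.5,1, 0.49,-0.38,0.16,-0.11,0.33,0.5,1, 0.49,-0.38,0.16,-0.11,0.33,0.5,1]'; python3 -m pendant '[0,0,0,0,0,0,1]' >/dev/null
python3 - <<'E'
from h import *
here(); rel(12.7); plan(pinpos(58,12.7),RP,2)
m=camera_model("wrist"); im=capture("wrist"); cv2.imwrite("pics/w7.png",im[:,:,::-1])
print("proj base",proj(m,BASE),"tip",proj(m,BASE+50*D))
E
```

```text
time: 19.8
tool_pos: [599.6, 17.0, 194.8]
tcp_rot: [3.141, -0.43, 0.149]
contact_force: [-0.4, -0.4, -0.8]
grip_width: 32.7
finger_force: 30.2
t 19.9 p [599.7  17.8 194.7] rpy [180.  -24.6   8.7] w 32.7 F [-0.2 -0.2 -0.7] ff 30.2
h 82.9 lateral x,y -0.7 -1.9
2 x [0.01, 0.03, 0.41] [-0.0, 0.05, 0.01] mid [611.  18. 173.] end [610.7  17.7 172.6] [180.  -25.    8.6]
proj base [256.98366252 188.50382769] tip [257.54924905 204.15505839]
```

```bash
python3 - <<'E'
from h import *
g=cv2.cvtColor(cv2.imread("pics/w7.png"),cv2.COLOR_BGR2GRAY)
print("     ",list(range(208,308,4)))
for r in range(150,236,4): print(r,g[r,208:308:4].tolist())
E
```

```text
[208, 212, 216, 220, 224, 228, 232, 236, 240, 244, 248, 252, 256, 260, 264, 268, 272, 276, 280, 284, 288, 292, 296, 300, 304]
150 [78, 81, 82, 157, 157, 162, 161, 163, 163, 163, 165, 165, 163, 163, 163, 163, 167, 166, 165, 164, 157, 162, 81, 83, 81]
154 [81, 81, 81, 156, 168, 178, 178, 178, 178, 178, 178, 178, 177, 177, 177, 177, 178, 178, 178, 177, 179, 160, 80, 83, 85]
158 [82, 84, 79, 153, 216, 215, 216, 215, 215, 215, 215, 215, 214, 214, 214, 214, 213, 214, 214, 214, 213, 176, 82, 82, 83]
162 [83, 82, 84, 162, 215, 213, 204, 216, 215, 215, 215, 215, 214, 214, 214, 215, 214, 214, 218, 133, 217, 169, 80, 85, 84]
166 [81, 84, 84, 162, 217, 92, 94, 218, 216, 216, 216, 219, 221, 219, 216, 215, 214, 215, 109, 98, 200, 155, 84, 84, 83]
170 [81, 85, 82, 162, 214, 211, 185, 215, 215, 220, 96, 94, 98, 96, 92, 201, 213, 213, 216, 165, 214, 152, 83, 84, 82]
174 [83, 84, 82, 163, 210, 212, 213, 213, 214, 96, 98, 97, 99, 98, 96, 96, 124, 212, 212, 211, 211, 147, 82, 85, 83]
178 [84, 85, 85, 163, 209, 214, 215, 217, 90, 98, 99, 97, 99, 97, 99, 99, 97, 215, 210, 210, 209, 155, 83, 83, 86]
182 [8
[... 1027 characters left out ...]
, 173, 175, 174, 172, 171, 167, 197, 214, 215, 213, 163, 91, 82, 77]
218 [82, 84, 82, 165, 164, 161, 140, 156, 167, 168, 171, 173, 174, 174, 174, 170, 167, 158, 162, 158, 163, 164, 92, 84, 79]
222 [81, 106, 169, 168, 144, 164, 146, 158, 170, 167, 171, 173, 174, 173, 173, 168, 167, 160, 165, 143, 171, 169, 124, 73, 78]
226 [168, 168, 167, 166, 54, 162, 148, 161, 170, 169, 170, 174, 173, 173, 173, 169, 169, 162, 167, 43, 153, 168, 167, 169, 171]
230 [166, 168, 168, 127, 54, 149, 152, 161, 169, 170, 171, 173, 174, 172, 174, 169, 169, 163, 153, 40, 78, 169, 168, 168, 168]
234 [166, 167, 168, 54, 49, 142, 156, 161, 169, 176, 183, 195, 206, 207, 175, 168, 170, 164, 157, 38, 44, 171, 168, 167, 169]
```

```bash
python3 - <<'E'
from h import *
m=camera_model("wrist"); o=get_obs(); r=R.from_euler("xyz",o["tcp_rot"])
for off in(-3,-1.5,0,1.5): print(off,proj(m,o["tool_pos"]+r.apply([17+off,0,12.7])).round(1))
g=cv2.cvtColor(cv2.imread("pics/w7.png"),cv2.COLOR_BGR2GRAY)
for r_ in range(196,208): print(r_,g[r_,246:264:2].tolist())
E
python3 -m pendant '[0.03,0.06,0.4,0,0.05,0,1, 0,0,0.4,0,0.05,0,1, 0,0,0,0,0,0,1, 0,0,0,0,0,0,1]'; python3 -c "
from h import *
rel(12.7); plan(pinpos(44,12.7),RP,1)"
```

```text
-3 [255.4 199.2]
-1.5 [255.4 197.1]
0 [255.4 195. ]
1.5 [255.4 192.9]
196 [105, 136, 145, 153, 163, 165, 168, 168, 162]
197 [106, 135, 145, 154, 164, 168, 171, 169, 163]
198 [107, 132, 144, 154, 167, 170, 174, 172, 166]
199 [107, 126, 144, 155, 166, 173, 176, 174, 166]
200 [115, 137, 155, 164, 172, 174, 177, 177, 162]
201 [146, 171, 173, 172, 176, 175, 176, 177, 165]
202 [170, 173, 173, 174, 173, 174, 174, 175, 173]
203 [168, 172, 172, 172, 175, 175, 175, 176, 175]
204 [171, 170, 173, 173, 174, 174, 175, 176, 176]
205 [168, 172, 172, 172, 174, 175, 174, 176, 174]
206 [168, 172, 172, 172, 174, 174, 174, 174, 175]
207 [168, 172, 172, 172, 173, 174, 174, 176, 174]
time: 20.35
tool_pos: [610.3, 15.7, 172.5]
tcp_rot: [3.141, -0.435, 0.15]
contact_force: [0.2, 0.1, -1.1]
grip_width: 32.5
finger_force: 30.2
h 58.5 lateral x,y -1.0 1.8
1 x [0.03, -0.06, 0.48] [0.01, 0.02, -0.0] mid [617.  18. 160.] end [616.8  18.5 159.8] [180.  -25.    8.6]
```

```bash
python3 -m pendant '[0.08,-0.05,0,0,0.02,0,1, 0,0,0.2,0,0,0,1, 0,0,0.2,0,0,0,1, 0,0,0.1,0,0,0,1, 0,0,0,0,0,0,1]'; python3 -c "
from h import *
rel(12.7,2.5)"
```

```text
time: 20.85
tool_pos: [618.6, 19.0, 160.1]
tcp_rot: [3.141, -0.437, 0.151]
contact_force: [0.3, -0.4, -0.7]
grip_width: 32.4
finger_force: 30.2
h 43.5 lateral x,y 0.2 -0.2
```

```bash
python3 -m pendant '[0,0,0.12,0,0,0,1, 0,0,0.12,0,0,0,1, 0,0,0,0,0,0,1]'; python3 -c "
from h import *
rel(12.7,2.5)"; python3 -m pendant '[0,0,0.12,0,0,0,1, 0,0,0.12,0,0,0,1, 0,0,0,0,0,0,1]'; python3 -c "
from h import *
rel(12.7,2.5)"
```

```text
time: 21.15
tool_pos: [621.7, 19.4, 153.8]
tcp_rot: [3.141, -0.437, 0.151]
contact_force: [-0.4, -0.2, -1.5]
grip_width: 32.7
finger_force: 30.2
h 36.5 lateral x,y 0.4 -0.1
time: 21.45
tool_pos: [624.7, 19.8, 147.3]
tcp_rot: [3.141, -0.437, 0.151]
contact_force: [-0.3, -0.5, -1.7]
grip_width: 32.3
finger_force: 30.2
h 29.3 lateral x,y 0.4 -0.1
```

```bash
python3 -m pendant '[0,0,0.15,0,0,0,1, 0,0,0.15,0,0,0,1, 0,0,0.15,0,0,0,1, 0,0,0,0,0,0,1]'; python3 -m pendant '[0,0,0.15,0,0,0,1, 0,0,0.15,0,0,0,1, 0,0,0,0,0,0,1]'; python3 -c "
from h import *
rel(12.7,2.5)"
```

```text
time: 21.85
tool_pos: [630.4, 20.7, 134.7]
tcp_rot: [3.141, -0.437, 0.151]
contact_force: [-0.5, -0.1, -1.1]
grip_width: 32.6
finger_force: 30.2
time: 22.15
tool_pos: [634.1, 21.3, 126.7]
tcp_rot: [3.141, -0.437, 0.151]
contact_force: [-0.2, -0.8, -0.5]
grip_width: 32.7
finger_force: 30.2
h 6.6 lateral x,y 0.3 -0.1
```

```bash
python3 -m pendant '[0,0,0.1,0,0,0,1, 0,0,0.06,0,0,0,1, 0,0,0,0,0,0,1]'; python3 -m pendant '[0,0,0.05,0,0,0,1, 0,0,0,0,0,0,1]'; python3 -c "
from h import *
rel(12.7,2.5)"
```

```text
time: 22.45
tool_pos: [636.3, 21.5, 122.9]
tcp_rot: [3.14, -0.438, 0.151]
contact_force: [-0.8, 0.5, -0.6]
grip_width: 32.9
finger_force: 30.2
time: 22.65
tool_pos: [637.0, 21.6, 121.7]
tcp_rot: [3.14, -0.438, 0.151]
contact_force: [-0.2, 0.1, -0.8]
grip_width: 32.2
finger_force: 30.2
h 0.9 lateral x,y 0.8 -0.0
```

```bash
python3 -m pendant '[0,0,0.05,0,0,0,1, 0,0,0,0,0,0,1]'; python3 -m pendant '[0,0,0.05,0,0,0,1, 0,0,0,0,0,0,1]'; python3 -c "
from h import *
rel(12.7,2.5)"
```

```text
time: 22.85
tool_pos: [637.4, 21.7, 121.4]
tcp_rot: [3.14, -0.439, 0.151]
contact_force: [-5.6, -0.2, 7.0]
grip_width: 32.9
finger_force: 30.2
time: 23.05
tool_pos: [637.6, 21.9, 121.3]
tcp_rot: [3.14, -0.439, 0.152]
contact_force: [-16.7, -1.2, 19.2]
grip_width: 32.5
finger_force: 30.1
h 0.2 lateral x,y 1.2 -0.2
```

Sleeve B goes fully home: at h ≈ 0.2 mm the axial force rises only at the flange. Withdrawing along the pin.

```bash
python3 -m pendant '[0,0,-0.3,0,0,0,1, 0,0,-0.5,0,0,0,1, 0,0,-0.7,0,0,0,1, 0,0,-0.8,0,0,0,1, 0,0,-1,0,0,0,1, 0,0,-0.3,0,0,0,1]'; python3 -c "
from h import *
rel(12.7,2.5); plan([560,287,190],[180,0,-5],12)"
```

```text
time: 23.65
tool_pos: [593.4, 14.7, 220.6]
tcp_rot: [3.138, -0.443, 0.151]
contact_force: [-0.0, -0.0, -1.2]
grip_width: 32.5
finger_force: 30.3
h 109.2 lateral x,y 2.6 0.3
12 x [-0.08, -0.76, 0.07] [-0.06, -0.53, 0.28] mid [568. 173. 202.] end [560.4 287.  191.5] [ 1.8e+02  1.0e-01 -5.0e+00]
```

```bash
python3 -m pendant '[-0.08,-0.76,0.07,-0.06,-0.53,0.28,1, -0.08,-0.76,0.07,-0.06,-0.53,0.28,1, -0.08,-0.76,0.07,-0.06,-0.53,0.28,1, -0.08,-0.76,0.07,-0.06,-0.53,0.28,1, -0.08,-0.76,0.07,-0.06,-0.53,0.28,1, -0.08,-0.76,0.07,-0.06,-0.53,0.28,1, -0.08,-0.76,0.07,-0.06,-0.53,0.28,1, -0.08,-0.76,0.07,-0.06,-0.53,0.28,1, -0.08,-0.76,0.07,-0.06,-0.53,0.28,1, -0.08,-0.76,0.07,-0.06,-0.53,0.28,1, -0.08,-0.76,0.07,-0.06,-0.53,0.28,1, -0.08,-0.76,0.07,-0.06,-0.53,0.28,1]'; python3 -m pendant '[0,0,0,0,0,0,1]' >/dev/null
python3 - <<'E'
from h import *
here(); m=camera_model("wrist"); im=capture("wrist"); cv2.imwrite("pics/w8.png",im[:,:,::-1])
for t,z in(("pocket_0",12),("barrel_1",12),("dish",0),("tray",0)):
  for r in pinpoint("wrist",t)[:4]: print(t,np.round(r["location"],1),onz(m,r["location"],z).round(1),round(r["score"],2))
mt=camera_model("top"); t=cv2.imread("pics/top0.png"); h=cv2.cvtColor(t,cv2.COLOR_BGR2HSV)
red=(((h[...,0]<8)|(h[...,0]>172))&(h[...,1]>120)).astype(np.uint8)*255; red[:170]=0;red[285:]=0;red[:,170:]=0;red[:,:80]=0
# bright tray top face
n,l,st,c=cv2.connectedComponentsWithStats(red);i=1+st[1:,4].argmax();
p=np.argwhere(l==i)[:,::-1].astype(np.float32);box=cv2.boxPoints(cv2.minAreaRect(p));print("tray box",[onz(mt,q,32)[:2].round(1).tolist() for q in box])
# barrels in top: dark within tray
d=((h[...,2]<60)).astype(np.uint8);d[:170]=0;d[285:]=0;d[:,160:]=0;d[:,85:]=d[:,85:];d[:,:85]=0
n,l,st,c=cv2.connectedComponentsWithStats(d)
for i in range(1,n):
  if st[i,4]>100: print("dark",c[i].round(1),st[i,4],onz(mt,c[i],45).round(1))
E
```

```text
time: 24.85
tool_pos: [559.6, 288.4, 187.5]
tcp_rot: [3.141, 0.01, -0.088]
contact_force: [0.2, -0.7, -0.9]
grip_width: 32.7
finger_force: 30.3
t 24.95 p [559.7 289.9 186.5] rpy [-180.     0.6   -4.9] w 32.2 F [ 1.4 -0.7 -1.4] ff 30.3
pocket_0 [194.4 227.2] [492.5 375.4  12. ] 0.66
pocket_0 [253.2 176.2] [554.1 292.5  12. ] 0.61
pocket_0 [270.1   3.2] [741.4 258.2  12. ] 0.61
barrel_1 [199.2 177. ] [558.9 359.9  12. ] 0.93
dish [355.7 141.9] [584.3 161.3   0. ] 0.77
tray [227.9 224.5] [487.7 332.7   0. ] 0.77
tray box [[386.6, 417.9], [613.5, 403.0], [591.8, 242.1], [366.7, 262.5]]
dark [114.6 196.2] 201 [557.8 352.6  45. ]
dark [137.3 225.7] 174 [481.9 291.5  45. ]
dark [104.7 248.4] 200 [425.6 370.7  45. ]
```

```bash
python3 -m pendant '[-0.1,0,0.4,0,0.15,0,1, 0,0,1,0,0,0,1, 0,0,1,0,0,0,1, 0,0,1,0,0,0,1, 0,0,0.9,0,0,0,1, 0,0,0.5,0,0,0,1, 0,0,0.3,0,0,0,1, 0,0,0,0,0,0,1, 0,0,0,0,0,0,1]'; python3 -c "
from h import *
here()
m=camera_model('wrist'); im=capture('wrist'); cv2.imwrite('pics/w9.png',im[:,:,::-1]); cv2.imwrite('pics/w9c.png',np.hstack([cv2.resize(im,(400,300)),cv2.resize(capture('scene')[140:240,280:400],(360,300),interpolation=cv2.INTER_CUBIC)])[:,:,::-1])"
```

```text
time: 26.1
tool_pos: [557.7, 287.5, 36.2]
tcp_rot: [-3.141, -0.004, -0.088]
contact_force: [0.0, 0.2, -1.5]
grip_width: 32.5
finger_force: 30.3
t 26.1 p [557.7 287.5  36.2] rpy [-180.    -0.2   -5. ] w 32.5 F [ 0.   0.2 -1.5] ff 30.3
```

View pics/w9c.png

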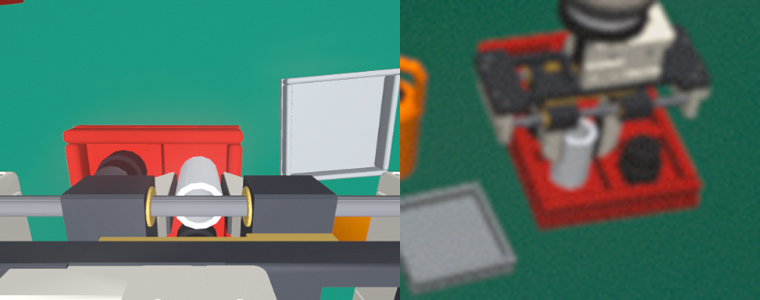

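The last allowed picture shows the sleeve just inside the front pocket, clear of the walls, with the barrel in the neighbouring pocket. The dish is beside it and empty. Lowering to the floor.

```bash
python3 -m pendant '[0,0,0.2,0,0,0,1, 0,0,0.12,0,0,0,1, 0,0,0.03,0,0,0,1, 0,0,0,0,0,0,1, 0,0,0,0,0,0,1]'; python3 -m pendant '[0,0,0.05,0,0,0,1, 0,0,0,0,0,0,1]'
```

```text
time: 26.7
tool_pos: [557.0, 287.6, 24.7]
tcp_rot: [3.141, -0.003, -0.088]
contact_force: [0.0, -0.6, 0.3]
grip_width: 32.4
finger_force: 30.3
time: 26.9
tool_pos: [557.1, 287.6, 24.6]
tcp_rot: [-3.142, -0.003, -0.088]
contact_force: [-3.5, -2.6, 9.1]
grip_width: 32.0
finger_force: 30.3
```

```bash
python3 -m pendant '[0,0,0,0,0,0,0.3, 0,0,0,0,0,0,0.1, 0,0,0,0,0,0,0, 0,0,0,0,0,0,0, 0,0,-0.4,0,0,0,0, 0,0,-1,0,0,0,0, 0,0,-1,0,0,0,0, 0,0,-1,0,0,0,0, 0,0,-1,0,0,0,0, 0,0,-1,0,0,0,0, 0,0,-0.8,0,0,0,0]'; python3 - <<'E'
from h import *
here(); m=camera_model("wrist"); im=capture("wrist"); cv2.imwrite("pics/w10.png",im[:,:,::-1])
capture("scene"); ms=camera_model("scene")
for c,mm in(("wrist",m),("scene",ms)):
  for t,z in(("sleeve_1",12),("sleeve_1_mid",42)):
    for r in pinpoint(c,t)[:4]: print(c,t,np.round(r["location"],1),onz(mm,r["location"],z).round(1),round(r["score"],2))
plan([580.5,-324,205],[180,0,0],22)
E
```

```text
time: 28.0
tool_pos: [556.9, 287.8, 212.2]
tcp_rot: [-3.141, -0.005, -0.088]
contact_force: [0.8, 0.2, -0.4]
grip_width: 45.7
finger_force: 0.0
t 28.0 p [556.9 287.8 212.2] rpy [-179.9   -0.3   -5. ] w 45.7 F [ 0.8  0.2 -0.4] ff 0.0
wrist sleeve_1 [253.9 172.9] [553.  289.6  12. ] 0.63
wrist sleeve_1_mid [254.7 176.4] [554.4 288.5  42. ] 0.82
wrist sleeve_1_mid [457.3 117.2] [604.1  46.   42. ] 0.35
scene sleeve_1 [113.7 259.7] [ 590.3 -325.3   12. ] 0.81
scene sleeve_1 [ 92.8 218. ] [ 438.3 -366.3   12. ] 0.78
scene sleeve_1 [113.9 252.5] [ 568.2 -322.7   12. ] 0.68
scene sleeve_1 [338.3 202.6] [565.4 294.   12. ] 0.52
scene sleeve_1_mid [ 91.8 212.3] [ 444.6 -362.8   42. ] 0.63
scene sleeve_1_mid [335.8 194.3] [558.7 284.9  42. ] 0.54
22 x [0.08, 0.92, 0.0] [0.0, -0.0, -0.06] mid [563. -45. 208.] end [ 582.  -321.3  208.7] [179.9  -0.    0.3]
```

```bash
python3 -m pendant '[0.08,0.92,0,0,0,-0.06,0, 0.08,0.92,0,0,0,-0.06,0, 0.08,0.92,0,0,0,-0.06,0, 0.08,0.92,0,0,0,-0.06,0, 0.08,0.92,0,0,0,-0.06,0, 0.08,0.92,0,0,0,-0.06,0, 0.08,0.92,0,0,0,-0.06,0, 0.08,0.92,0,0,0,-0.06,0, 0.08,0.92,0,0,0,-0.06,0, 0.08,0.92,0,0,0,-0.06,0, 0.08,0.92,0,0,0,-0.06,0]' >/dev/null; python3 -m pendant '[0.08,0.92,0,0,0,-0.06,0, 0.08,0.92,0,0,0,-0.06,0, 0.08,0.92,0,0,0,-0.06,0, 0.08,0.92,0,0,0,-0.06,0, 0.08,0.92,0,0,0,-0.06,0, 0.08,0.92,0,0,0,-0.06,0, 0.08,0.92,0,0,0,-0.06,0, 0.08,0.92,0,0,0,-0.06,0, 0.08,0.92,0,0,0,-0.06,0, 0.08,0.92,0,0,0,-0.06,0, 0.08,0.92,0,0,0,-0.06,0, 0,0,0,0,0,0,0]' >/dev/null
python3 - <<'E'
from h import *
here(); m=camera_model("wrist"); im=capture("wrist"); cv2.imwrite("pics/w11.png",im[:,:,::-1])
for t,z in(("sleeve_1",0),("sleeve_1_mid",30),("flask",0),("pot",0)):
    for r in pinpoint("wrist",t)[:4]: print(t,np.round(r["location"],1),onz(m,r["location"],z).round(1),round(r["score"],2))
g=cv2.cvtColor(im,cv2.COLOR_RGB2HSV); w=((g[...,1]<40)&(g[...,2]>205)).astype(np.uint8)
n,l,st,c=cv2.connectedComponentsWithStats(w)
for i in range(1,n):
  if 100<st[i,4]<3000: x,y,ww,hh,_=st[i]; print("bright",st[i].tolist(),onz(m,(x+ww/2-.5,y+hh/2-.5),60).round(1))
E
```

```text
t 30.6 p [ 581.7 -324.2  207. ] rpy [-1.8e+02  0.0e+00  1.0e-01] w 45.4 F [-0.4  1.1 -1. ] ff 0.0
sleeve_1 [285.  272.4] [ 423.9 -369.6    0. ] 0.75
sleeve_1 [256.7 172.2] [ 576.4 -326.7    0. ] 0.59
sleeve_1_mid [285.3 284.7] [ 422.4 -367.    30. ] 0.75
sleeve_1_mid [251.5 171.9] [ 582.7 -319.9   30. ] 0.45
flask [227.7  51.7] [ 726.2 -290.6    0. ] 0.79
flask [133.5 159.4] [ 593.6 -161.1    0. ] 0.39
pot [194.7 221.1] [ 505.5 -238.7    0. ] 0.59
bright [202, 9, 46, 51, 1686] [ 731.2 -292.8   60. ]
bright [78, 142, 73, 37, 1365] [ 602.1 -164.1   60. ]
bright [240, 158, 30, 35, 729] [ 584.9 -323.6   60. ]
bright [0, 169, 20, 55, 562] [559.4 -36.1  60. ]
bright [88, 179, 39, 18, 296] [ 569.8 -151.9   60. ]
bright [179, 221, 32, 29, 148] [ 510.3 -250.6   60. ]
bright [299, 221, 32, 29, 593] [ 510.5 -396.8   60. ]
```

```bash
python3 -m pendant '[-0.05,0,0.5,0,0,0,0, 0,0,1,0,0,0,0, 0,0,1,0,0,0,0, 0,0,1,0,0,0,0, 0,0,1,0,0,0,0, 0,0,1,0,0,0,0, 0,0,0.7,0,0,0,0, 0,0,0.3,0,0,0,0, 0,0,0,0,0,0,0, 0,0,0,0,0,0,1, 0,0,0,0,0,0,1, 0,0,0,0,0,0,1]'; python3 -m pendant '[0,0,0,0,0,0,1, 0,0,0,0,0,0,1]'; python3 -m pendant '[0,0,-0.5,0,0,0,1, 0,0,-1,0,0,0,1, 0,0,-1,0,0,0,1, 0,0,-1,0,0,0,1, 0,0,-1,0,0,0,1, 0,0,-1,0,0,0,1, 0,0,-1,0,0,0,1, 0,0,-0.8,0,0,0,1]'; python3 -c "
from h import *
here();plan(pinpos(80,12.7,2.5),RP,18)"
```

```text
time: 32.05
tool_pos: [582.7, -321.7, 16.3]
tcp_rot: [3.139, -0.005, 0.005]
contact_force: [0.2, -0.3, 3.3]
grip_width: 32.2
finger_force: 29.9
time: 32.25
tool_pos: [582.7, -321.8, 16.2]
tcp_rot: [3.14, -0.005, 0.004]
contact_force: [0.8, -0.4, 6.7]
grip_width: 32.5
finger_force: 29.9
time: 33.05
tool_pos: [581.1, -321.0, 236.5]
tcp_rot: [3.14, -0.004, 0.004]
contact_force: [0.5, -0.7, -1.0]
grip_width: 32.3
finger_force: 29.9
t 33.05 p [ 581.1 -321.   236.5] rpy [179.9  -0.2   0.3] w 32.3 F [ 0.5 -0.7 -1. ] ff 29.9
18 x [0.07, -0.62, 0.1] [0.03, 0.34, -0.11] mid [ 598. -134.  210.] end [604.7  16.6 194. ] [-179.7  -24.8    8.3]
```

```bash
python3 -m pendant '[0.07,-0.62,0.1,0.03,0.34,-0.11,1, 0.07,-0.62,0.1,0.03,0.34,-0.11,1, 0.07,-0.62,0.1,0.03,0.34,-0.11,1, 0.07,-0.62,0.1,0.03,0.34,-0.11,1, 0.07,-0.62,0.1,0.03,0.34,-0.11,1, 0.07,-0.62,0.1,0.03,0.34,-0.11,1, 0.07,-0.62,0.1,0.03,0.34,-0.11,1, 0.07,-0.62,0.1,0.03,0.34,-0.11,1, 0.07,-0.62,0.1,0.03,0.34,-0.11,1]' >/dev/null; python3 -m pendant '[0.07,-0.62,0.1,0.03,0.34,-0.11,1, 0.07,-0.62,0.1,0.03,0.34,-0.11,1, 0.07,-0.62,0.1,0.03,0.34,-0.11,1, 0.07,-0.62,0.1,0.03,0.34,-0.11,1, 0.07,-0.62,0.1,0.03,0.34,-0.11,1, 0.07,-0.62,0.1,0.03,0.34,-0.11,1, 0.07,-0.62,0.1,0.03,0.34,-0.11,1, 0.07,-0.62,0.1,0.03,0.34,-0.11,1, 0.07,-0.62,0.1,0.03,0.34,-0.11,1, 0,0,0,0,0,0,1, 0,0,0,0,0,0,1]' >/dev/null
python3 - <<'E'
from h import *
here(); rel(16.2,2.5); plan(pinpos(56,16.2,2.5),RP,2)
m=camera_model("wrist"); im=capture("wrist"); cv2.imwrite("pics/w12.png",im[:,:,::-1])
o=get_obs(); r=R.from_euler("xyz",o["tcp_rot"])
for off in(-4,-2.5,-1): print(off,proj(m,o["tool_pos"]+r.apply([17+off,0,16.2])).round(1))
g=cv2.cvtColor(im,cv2.COLOR_RGB2GRAY)
for r_ in range(186,208,2): print(r_,g[r_,236:280:4].tolist())
E
```

```text
t 35.05 p [604.7  16.7 192. ] rpy [-179.6  -24.7    8.3] w 32.6 F [ 0.8 -0.9 -1.7] ff 29.9
h 74.9 lateral x,y 0.9 0.0
2 x [-0.01, 0.0, 0.31] [-0.03, 0.04, -0.04] mid [612.  18. 175.] end [611.9  17.8 174.9] [-180.   -25.     8.6]
-4 [256.3 198.8]
-2.5 [256.3 196.7]
-1 [256.3 194.6]
186 [106, 98, 99, 103, 143, 147, 147, 98, 99, 100, 203]
188 [97, 101, 100, 125, 146, 147, 148, 115, 102, 100, 185]
190 [93, 102, 102, 132, 147, 150, 149, 133, 102, 99, 157]
192 [94, 98, 99, 134, 149, 150, 148, 136, 101, 97, 125]
194 [96, 97, 98, 136, 150, 153, 149, 139, 97, 98, 124]
196 [91, 97, 98, 141, 149, 154, 151, 139, 97, 99, 155]
198 [99, 100, 104, 142, 165, 165, 160, 138, 100, 101, 170]
200 [110, 99, 106, 166, 170, 171, 174, 169, 96, 99, 201]
202 [158, 95, 160, 165, 171, 171, 173, 173, 166, 91, 216]
204 [214, 131, 160, 166, 171, 172, 173, 172, 171, 157, 210]
206 [213, 153, 162, 170, 171, 172, 173, 171, 171, 166, 210]
```

```bash
python3 -m pendant '[-0.01,0,0.31,-0.03,0.04,-0.04,1, -0.01,0,0.31,-0.03,0.04,-0.04,1, 0,0,0,0,0,0,1, 0,0,0,0,0,0,1]'; python3 -c "
from h import *
rel(16.2,2.5)"; python3 -m pendant '[0,0,0.1,0,0,0,1, 0,0,0.1,0,0,0,1, 0,0,0,0,0,0,1]'; python3 -c "
from h import *
rel(16.2,2.5)"
```

```text
time: 35.5
tool_pos: [611.8, 17.5, 173.4]
tcp_rot: [-3.141, -0.435, 0.149]
contact_force: [-0.9, 0.5, -0.6]
grip_width: 32.6
finger_force: 29.9
h 55.0 lateral x,y -0.5 0.3
time: 35.8
tool_pos: [614.4, 18.1, 168.4]
tcp_rot: [-3.141, -0.436, 0.15]
contact_force: [-0.6, -0.4, -1.1]
grip_width: 32.4
finger_force: 29.9
h 49.3 lateral x,y -0.2 0.1
```

```bash
python3 -m pendant '[0.01,0,0.1,0,0,0,1, 0,0,0.05,0,0,0,1, 0,0,0,0,0,0,1]'; python3 -m pendant '[0,0,0.05,0,0,0,1, 0,0,0,0,0,0,1]'; python3 -c "
from h import *
rel(16.2,2.5)"
```

```text
time: 36.1
tool_pos: [616.6, 18.5, 164.6]
tcp_rot: [-3.141, -0.436, 0.15]
contact_force: [-0.1, -0.3, -1.0]
grip_width: 32.4
finger_force: 29.9
time: 36.3
tool_pos: [617.1, 18.6, 163.3]
tcp_rot: [-3.141, -0.436, 0.15]
contact_force: [-0.7, -0.3, -0.6]
grip_width: 32.2
finger_force: 29.9
h 43.6 lateral x,y 0.2 0.0
```

```bash
python3 -m pendant '[0,0,0.05,0,0,0,1, 0,0,0,0,0,0,1]'; python3 -m pendant '[0,0,0.04,0,0,0,1, 0,0,0,0,0,0,1]'; python3 -c "
from h import *
rel(16.2,2.5)"
```

```text
time: 36.5
tool_pos: [617.6, 18.8, 162.0]
tcp_rot: [-3.141, -0.436, 0.15]
contact_force: [-2.1, 0.0, 0.3]
grip_width: 32.1
finger_force: 29.9
time: 36.7
tool_pos: [618.2, 18.7, 161.7]
tcp_rot: [-3.141, -0.437, 0.15]
contact_force: [-6.1, 0.3, 7.2]
grip_width: 32.5
finger_force: 30.0
h 41.6 lateral x,y 0.5 0.0
```

```bash
python3 -m pendant '[0,0,0.04,0,0,0,1, 0,0,0,0,0,0,1]'; python3 -c "
from h import *
rel(16.2,2.5)"; python3 -m pendant '[0,0,-0.2,0,0,0,1, 0,0,-0.4,0,0,0,1, 0,0,-0.6,0,0,0,1, 0,0,-0.8,0,0,0,1, 0,0,-0.5,0,0,0,1]'; python3 -c "
from h import *
here(); plan([582,168,160],[180,0,0],10)"
```

```text
time: 36.9
tool_pos: [619.1, 18.5, 161.6]
tcp_rot: [3.141, -0.439, 0.15]
contact_force: [-9.1, -0.5, 11.6]
grip_width: 32.2
finger_force: 30.0
h 41.2 lateral x,y 1.2 0.3
time: 37.4
tool_pos: [587.4, 13.7, 230.1]
tcp_rot: [3.141, -0.439, 0.15]
contact_force: [0.1, 0.5, -0.7]
grip_width: 32.2
finger_force: 30.0
t 37.4 p [587.4  13.7 230.1] rpy [180.  -25.1   8.6] w 32.2 F [ 0.1  0.5 -0.7] ff 30.0
10 x [-0.03, -0.51, 0.24] [-0.05, -0.63, 0.21] mid [586. 106. 188.] end [583.1 167.5 159.2] [1.798e+02 1.000e-01 0.000e+00]
```

Sleeve A stops about 8 mm past the tip (11.6 N, no further travel), so it is the reject. To the dish.

```bash
python3 -m pendant '[-0.03,-0.51,0.24,-0.05,-0.63,0.21,1, -0.03,-0.51,0.24,-0.05,-0.63,0.21,1, -0.03,-0.51,0.24,-0.05,-0.63,0.21,1, -0.03,-0.51,0.24,-0.05,-0.63,0.21,1, -0.03,-0.51,0.24,-0.05,-0.63,0.21,1, -0.03,-0.51,0.24,-0.05,-0.63,0.21,1, -0.03,-0.51,0.24,-0.05,-0.63,0.21,1, -0.03,-0.51,0.24,-0.05,-0.63,0.21,1, -0.03,-0.51,0.24,-0.05,-0.63,0.21,1, -0.03,-0.51,0.24,-0.05,-0.63,0.21,1, 0,0,0,0,0,0,1]'; python3 - <<'E'
from h import *
here(); m=camera_model("wrist"); im=capture("wrist")
for r in pinpoint("wrist","dish")[:2]: print("dish",np.round(r["location"],1),onz(m,r["location"],0).round(1),round(r["score"],2))
for r in regions_of("wrist","dish")[:1]:
  ys,xs=np.where(r["pixels"]); print([onz(m,q,18)[:2].round().tolist() for q in [(xs.min(),ys.min()),(xs.max(),ys.max())]])
E
```

```text
time: 38.5
tool_pos: [583.1, 169.2, 156.1]
tcp_rot: [3.14, 0.006, 0.002]
contact_force: [-0.3, 0.3, -1.0]
grip_width: 32.8
finger_force: 30.0
t 38.5 p [583.1 169.2 156.1] rpy [1.799e+02 3.000e-01 1.000e-01] w 32.8 F [-0.3  0.3 -1. ] ff 30.0
dish [264.3 173.5] [585.5 157.8   0. ] 0.75
[[631.0, 207.0], [538.0, 108.0]]
```

```bash
python3 -m pendant '[0.1,0.1,0.4,0,0.08,0,1, 0,0,1,0,0,0,1, 0,0,1,0,0,0,1, 0,0,1,0,0,0,1, 0,0,0.6,0,0,0,1, 0,0,0.2,0,0,0,1, 0,0,0.1,0,0,0,1, 0,0,0,0,0,0,1, 0,0,0,0,0,0,1]'
```

```text
time: 39.55
tool_pos: [587.1, 164.4, 29.5]
tcp_rot: [3.14, -0.004, 0.0]
contact_force: [0.6, 0.1, -0.5]
grip_width: 32.6
finger_force: 30.0
```

```bash
python3 -m pendant '[0,0,0.15,0,0,0,1, 0,0,0.1,0,0,0,1, 0,0,0,0,0,0,1, 0,0,0,0,0,0,1]'; python3 -m pendant '[0,0,0.05,0,0,0,1, 0,0,0,0,0,0,1]'
```

```text
time: 39.95
tool_pos: [586.4, 164.4, 21.0]
tcp_rot: [3.139, -0.002, 0.0]
contact_force: [-0.5, -0.9, 3.5]
grip_width: 32.4
finger_force: 30.0
time: 40.15
tool_pos: [586.6, 164.4, 20.9]
tcp_rot: [3.139, -0.003, 0.001]
contact_force: [-4.4, -2.5, 13.4]
grip_width: 32.3
finger_force: 30.0
```

```bash
python3 -m pendant '[0,0,0,0,0,0,0.3, 0,0,0,0,0,0,0.1, 0,0,0,0,0,0,0, 0,0,0,0,0,0,0, 0,0,-0.4,0,0,0,0, 0,0,-1,0,0,0,0, 0,0,-1,0,0,0,0, 0,0,-1,0,0,0,0, 0,0,-1,0,0,0,0, 0,0,-1,0,0,0,0, 0,0,-0.5,0,0,0,0, 0,0,0,0,0,0,0]'; python3 - <<'E'
from h import *
here()
for c in("wrist","scene"):
  m=camera_model(c); capture(c)
  for t,z in(("sleeve_1",5),("sleeve_1_mid",35),("canister",4)):
    for r in pinpoint(c,t)[:5]: print(c,t,np.round(r["location"],1),onz(m,r["location"],z).round(1),round(r["score"],2))
E
```

```text
time: 41.35
tool_pos: [587.2, 165.1, 199.6]
tcp_rot: [3.14, -0.008, 0.0]
contact_force: [0.6, 0.1, -0.6]
grip_width: 46.0
finger_force: 0.0
t 41.35 p [587.2 165.1 199.6] rpy [179.9  -0.4   0. ] w 46.0 F [ 0.6  0.1 -0.6] ff 0.0
wrist sleeve_1 [254.  176.9] [579.6 166.    5. ] 0.93
wrist sleeve_1 [158.9 198. ] [550.6 293.9   5. ] 0.66
wrist sleeve_1_mid [155.  205.2] [549.8 289.3  35. ] 0.97
wrist sleeve_1_mid [411.8 136.7] [634.  -19.1  35. ] 0.6
wrist canister [268.1 248.4] [476.3 146.    4. ] 0.87
wrist canister [413.1 135.2] [633.8 -37.2   4. ] 0.7
wrist canister [503.3 165.9] [ 594.3 -161.3    4. ] 0.68
scene sleeve_1 [334.9 198.5] [543.1 294.3   5. ] 0.85
scene sleeve_1 [294.5 220. ] [586.1 158.3   5. ] 0.76
scene sleeve_1 [ 91.4 219.8] [ 437.4 -371.5    5. ] 0.74
scene sleeve_1 [179.7 249.2] [ 598.  -159.2    5. ] 0.43
scene sleeve_1_mid [335.3 197.1] [562.4 282.9  35. ] 0.62
scene sleeve_1_mid [ 91.7 209.2] [ 427.1 -363.4   35. ] 0.54
scene sleeve_1_mid [296.5 212.2] [584.7 162.   35. ] 0.39
scene sleeve_1_mid [145.1 228.1] [ 529.8 -234.5   35. ] 0.24
scene canister [177.4 248.7] [ 594.1 -164.6    4. ] 0.95
scene canister [198.6 193.1] [418.8 -71.    4. ] 0.73
scene canister [274.3 192.3] [473.9 137.5   4. ] 0.6
scene canister [298.  212.4] [562.6 177.    4. ] 0.43
```

```bash
python3 -c "
from plant import close_job
print(close_job())"
```

```text
the job is handed in; nothing more can be done
None
```

The job is handed in at about 41 s of the 72 s: the canister stands on the pad, the wide-bored sleeve went fully home on the pin and is in a tray pocket, and the narrow one stopped about 8 mm past the tip and is upright in the reject dish. My first grasp of the canister handle missed, with the fingertips pressing on the bar at about 9 N; the regrasp held.

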